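# Vent the milk filter pot and take off its cap

### The job

Vent the milk filter pot before opening it: turn the black knob on the valve block until the pointer on the dial stands on the larger of the two studs (turn the knob, do not push the pointer), and leave it there. Then unscrew the pot's white cap, whose short thread may be left-handed or right-handed, so find out which way it comes loose, lift it off and finish while still holding it in the gripper, level, right above the pot and at least 6 cm clear of the place where it sat. Leave all the other things on the table where they are.

Things in the scene. Friction and masses are not known exactly. Their poses are not given: they have to be found in the camera images.
- pot_rim (a point): centre of the upper rim of the steel filter pot, 85 mm above the table, right under the cap's disc; z up. The pot is bolted down: foot flange 128 mm across, body 116 mm, neck 108 mm; low down a pipe stub sticks out 82 mm from the axis along this point's x axis.
- cap_grip (a point): white cap (0.15 to 0.31 kg, loose): point on its axis in its grip bar, 33 mm above the underside of its disc, which rests on the rim (so 118 mm above the table at the start). Disc 86 mm across, 10 mm thick; upright grip bar on it 60 mm long along x, 14 mm wide across y, 10 to 43 mm above the disc's underside. Plug below the disc: 69 mm across for 5 mm, then 50 mm, 29 mm deep in all, two lugs along x; lift straight up.
- cap_disc (a point): centre of the underside of the cap's disc. Thread: short, interrupted, hand unknown, stop hidden, does not raise the cap (2 mm up-and-down play). Wrong way: solid stop within about 15 degrees of the start. Right way: turns with little effort, locked against lifting for the first 45 degrees, lifts straight off anywhere from 55 to 120 degrees (70 is good).
- knob (a joint): angle of the black vent knob in rad, growing anticlockwise seen from above, range -3 to 3, starts between -0.4 and 0.4; stays where it is left (light friction, 0.04 N m). The pointer turns the same way by 0.4 of the knob's turn.
- knob_grip (a point): on the knob's upright axis at the height to grip, 75 mm above the table and 30 mm above the valve block's top. The knob has an upright grip bar 44 mm long along the point's x axis, 14 mm wide across y, from 6 to 40 mm above the block's top, on a disc 44 mm across and 8 mm thick.
- pointer: black pointer lying on the white dial plate of the valve block, 45 mm above the table (block 110 x 200 mm, fixed): origin at its pivot, z up, x along the pointer towards its tip, 42 mm long, 5 mm wide, 6 mm thick. The pivot is 106 mm from the knob's axis.
- vent_stud_c (a point): centre, at half height, of the larger black stud (10 mm across, 6 mm high) on the white dial plate, about 55 to 63 mm from the pointer's pivot. The pointer stands on it when the pointer's x axis points at this centre.
- run_stud_c (a point): centre, at half height, of the smaller black stud (4 mm across, 6 mm high) on the same dial plate, on the other side of the pointer; not the one wanted.
- cheese_b_c (a point): cheese wheel, 84 mm across, 40 mm high, lying on the table, farther out than the pot and the valve block; point at about its middle; a bystander, to be left alone
- mould_c (a point): open steel cheese mould like a cup, 100 mm across, 85 mm high, at the left side; point at about its middle; a bystander, to be left alone
- jar_c (a point): glass jar, 56 mm across, 85 mm high, close in front of the robot; point at about its middle; a bystander, to be left alone
- spoon_c (a point): steel spoon lying crosswise at the right side; point at about its middle; a bystander, to be left alone
- brush_c (a point): cleaning brush with wooden handle lying at the right side; point at about its middle; a bystander, to be left alone
Things that resemble listed ones, but are neither listed nor needed, are in the scene too. What is shaped like the part that bears cap_grip but pink or red is not meant.

How it is judged:
By the outcome, as a careful person would: the job done as asked, in the order asked, and still so for the second after the job is handed in, while the arm keeps its last pose, push and grip.
It also fails if it takes over 61 s, if anything falls off the work surface, if the arm or the gripper's body presses on something with over 40 N, if the wrist force passes 120 N, or if a joint passes its speed limit or range.

### The arm

A 6-joint arm with a two-finger parallel gripper is mounted at the origin on the work surface. World frame = base frame: x ahead of the robot, y to its left, z up, the work surface at z = 0. Lengths are in m, angles in degrees, forces in N, time in s.
With the tool pointing down it reaches from about 0.325 to 0.85 m from the base axis. Payload 15.5 kg.
Tool frame: the origin (TCP) lies at the very end of the fingers, on their centre line; the grasp point (between the pads) lies 19 mm behind it; z points along the fingers, y is the direction in which the jaws open and shut (so a half turn about z gives the same grasp; the last joint's range is limited). The gripper opens to 91 mm and grips with 3 to 60 N. Pads are 32 mm wide; open, the fingers measure 118 mm over their backs; the gripper's body (76 mm by 178 mm) begins 60 mm behind the grasp point.
Start: joints at [63.398, 28.281, 77.091, -0, 74.628, -5.472], TCP at [0.225, 0.583, 0.214] pointing down, gripper open.
Joint ranges: [-166.48, 166.48], [-47.26, 123.95], [12.59, 153.08], [-70.14, 250.14], [6.76, 159.57], [-176.63, 176.63]. Speed limits (degrees/s): [108.29, 108.29, 147.25, 172.46, 172.46, 172.46].

### API

Orientations are given as a 3x3 rotation matrix whose columns are the frame's x, y, z axes.
In Python, from workcell import read_state, snapshot, sign_off gives the robot as it stands. The module is installed in compiled form; this text tells all that it offers.
- The arm moves only by the tool apply_moves, never from a script. Its argument "plan" is a list of rows, each a list of 7 numbers: the turn, a rotation vector about the tool's x, y, z in degrees, then the shift along the tool's x, y, z in mm, then the opening, from 0 (shut) to 1 (fully open). A call has exactly 5 rows; each row shifts and turns the commanded pose from where the row before left it, along the tool's axes as they then stand; what a row does not reach is not made up. A row lasts 1/8 s, in which the tool goes at most 62.5 mm and 10.7 degrees, less where a joint would pass 70% of its speed; a pose out of reach is approached as far as the arm can. A call with a gripper value outside its range is refused whole. The fingers move at their own pace and stop on an object; "newtons" is the grip in N (left out, the last holds). Time passes only in rows, so rows that do not move let the fingers close, or fill a call up. It gives the time, the measured TCP pose, the force and the opening at its end, in the units of the state.
- read_state(): the state, without advancing time (a new reading comes with each control period).
- snapshot(name): name is "scene" or "top" or "wrist"; returns a dict with "image" (420x560x3 uint8, red, green, blue), "fx", "fy", "cx", "cy" (pixels), "extrinsics" (4x4, takes a point from camera to world coordinates). Camera axes: x right, y down, z forward; pixel columns grow to the right and rows downward; lengths in m; the calibration is good to about 2 mm. A picture is of the moment at which its call begins. There is no depth.
- sign_off(): hands the job in, once; it reports no verdict.
The state is a dict: "t": time; "joints": joint angles; "joint_vel": joint speeds; "tau": joint torques, N m; "position": TCP position; "tcp_rot": TCP orientation; "force": force on the tool from outside, world axes, zero at the start; "moment": the same for the moment, N m; "opening": finger opening in m.
Only numpy, scipy, OpenCV 4.12 (cv2) and the standard library are available. Lean on these libraries where they do the work, as an engineer would, in place of code of your own. Each camera call takes 0.05 s, during which the arm holds its last target.

## Working session

There is one attempt and no reset: what is moved stays moved. The work goes in short steps, Python scripts to look and compute and a tool call to move; the robot and the scene stay as the last step left them, time stands still between calls to the robot, and variables do not carry over. Pictures are saved under pics/ and viewed, and the job is handed in when it is done.

Besides the shell and the picture viewer there is one more tool, called after "Emit:" by a JSON object that holds its "name" and its "arguments". apply_moves: Moves the arm, as the interface text tells. Its arguments: {"type":"object","properties":{"plan":{"type":"array"},"newtons":{"type":"number"}},"required":["plan"]}

```bash
mkdir -p pics
python3 - <<'E'
from workcell import read_state,snapshot
import cv2,json
print(read_state())
for n in("scene","top","wrist"):
    s=snapshot(n); cv2.imwrite(f"pics/{n}0.png",s["image"][:,:,::-1]); print(n,s["fx"],s["fy"],s["cx"],s["cy"]); print(s["extrinsics"])
E
```

```text
{'t': 0.0, 'joints': array([ 6.33985999e+01,  2.83130032e+01,  7.71266952e+01,  1.81769602e-04,
        7.46298038e+01, -5.47197140e+00]), 'joint_vel': array([-0.06191494,  0.0350868 ,  0.12092348, -0.01018184, -0.07448626,
       -0.11643286]), 'tau': array([-2.13561029e-04, -8.78803539e+01, -3.81863916e+01,  7.05308933e-02,
        5.31695760e-02, -2.16304977e-05]), 'position': array([0.22512348, 0.58263697, 0.21336127]), 'tcp_rot': array([[-9.32768171e-01,  3.60476408e-01, -5.45912800e-04],
       [ 3.60476802e-01,  9.32767550e-01, -1.08326465e-03],
       [ 1.18718395e-04, -1.20722369e-03, -9.99999264e-01]]), 'force': array([-0.32637517,  0.38569756,  0.65442406]), 'moment': array([ 0.00540388, -0.00154218,  0.01852523]), 'opening': 0.09102644660020096}
scene 481.588492604027 481.588492604027 276.5442691329951 206.57771800412704
[[-0.03441424  0.74610533 -0.66493796  1.37125204]
 [ 0.99937689  0.02047026 -0.02875431  0.01136238]
 [-0.00784229 -0.66551318 -0.74634489  1.02563209]
 [ 0.          0.          0.          1.        ]]
top 482.38171930843504 482.38171930843504 285.93342201681435 212.2730320635094
[[-0.02677621 -0.98437323  0.17404707  0.3250132 ]
 [-0.99960689  0.0249186  -0.01284991 -0.01338351]
 [ 0.00831209 -0.17432273 -0.98465349  1.30086007]
 [ 0.          0.          0.          1.        ]]
wrist 355.7326641467275 355.7326641467275 283.51366889062996 207.76573318943173
[[ 3.59663197e-01  9.06530797e-01  2.21007465e-01  1.64236252e-01]
 [ 9.33082072e-01 -3.49306643e-01 -8.56896464e-02  6.06138549e-01]
 [-4.80927708e-04  2.37037516e-01 -9.71500378e-01  3.83798028e-01]
 [ 0.00000000e+00  0.00000000e+00  0.00000000e+00  1.00000000e+00]]
```

View pics/scene0.png

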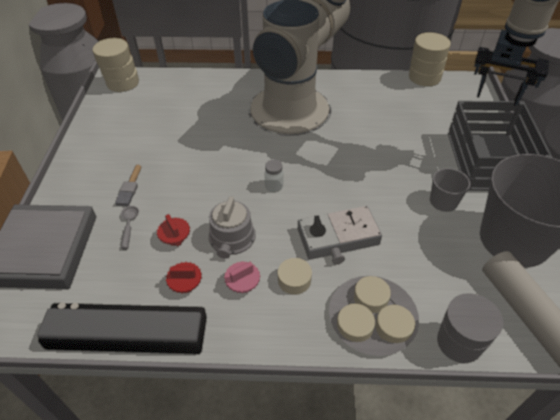

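View pics/top0.png

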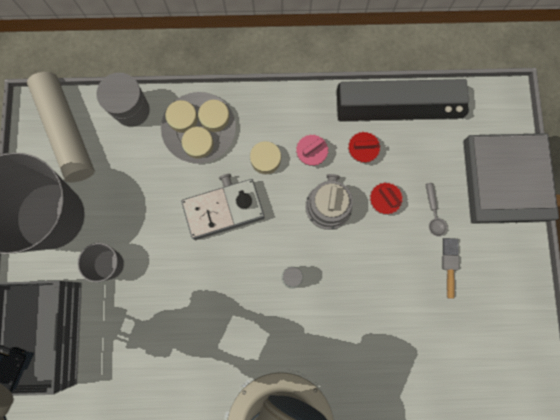

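View pics/wrist0.png

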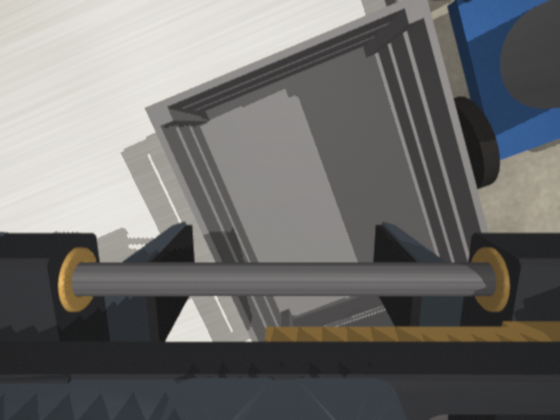

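Scene view: the pot with the white cap is at (231,222) and the valve block at (340,230). The red caps at (174,231) and (184,277) and the pink one at (242,277) are decoys. In the top view the pot is at (330,203), the knob at (244,200) and the dial pointer at (210,218). Next I'll crop in close.

Run:
```python
import cv2,numpy as np
t=cv2.imread("pics/top0.png");s=cv2.imread("pics/scene0.png")
a=cv2.resize(t[165:245,175:275],None,fx=8,fy=8,interpolation=cv2.INTER_CUBIC)[:600]
cv2.imwrite("pics/c1.png",a[:600,:800])
b=cv2.resize(t[165:240,290:370],None,fx=8,fy=8,interpolation=cv2.INTER_CUBIC)
cv2.imwrite("pics/c2.png",b)
cv2.imwrite("pics/c3.png",cv2.resize(s[195:270,290:390],None,fx=8,fy=8,interpolation=cv2.INTER_CUBIC))
cv2.imwrite("pics/c4.png",cv2.resize(s[190:265,195:275],None,fx=8,fy=8,interpolation=cv2.INTER_CUBIC))
```

```text
(no output)
```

View pics/c1.png

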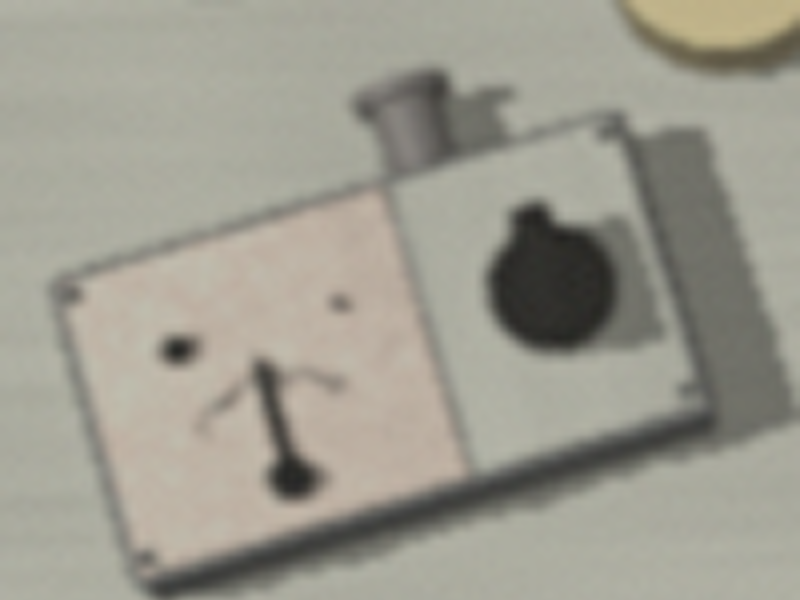

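View pics/c2.png

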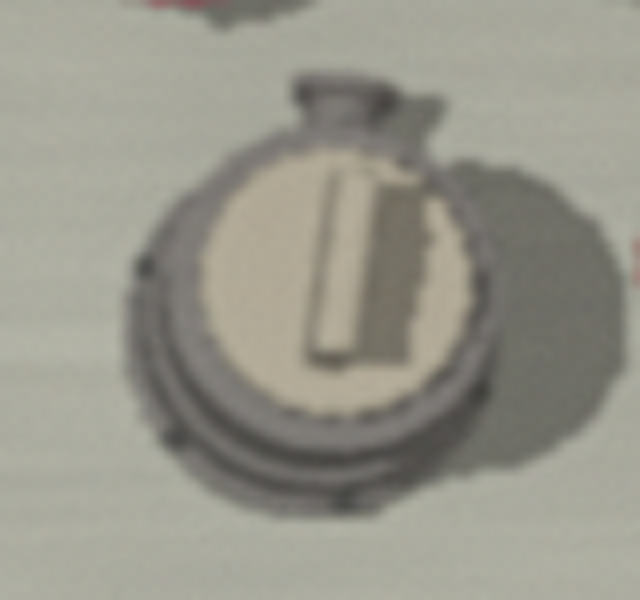

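View pics/c3.png

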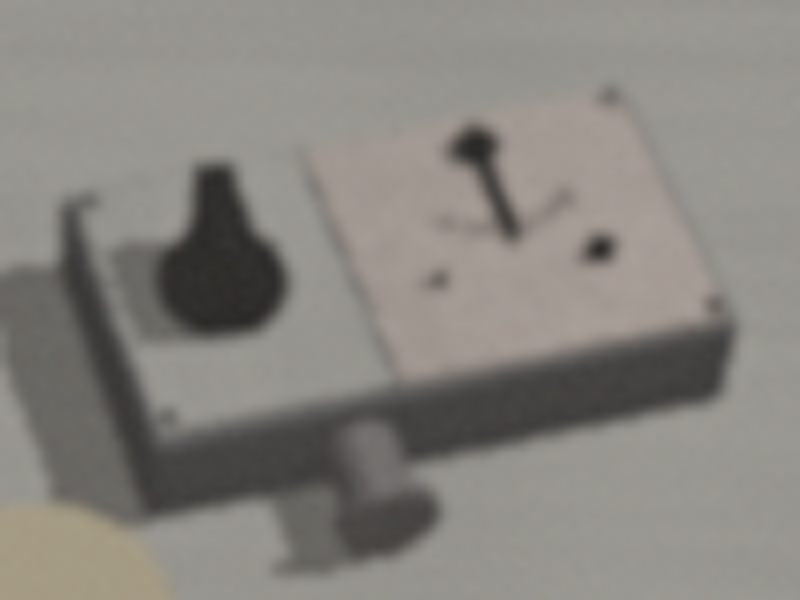

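View pics/c4.png

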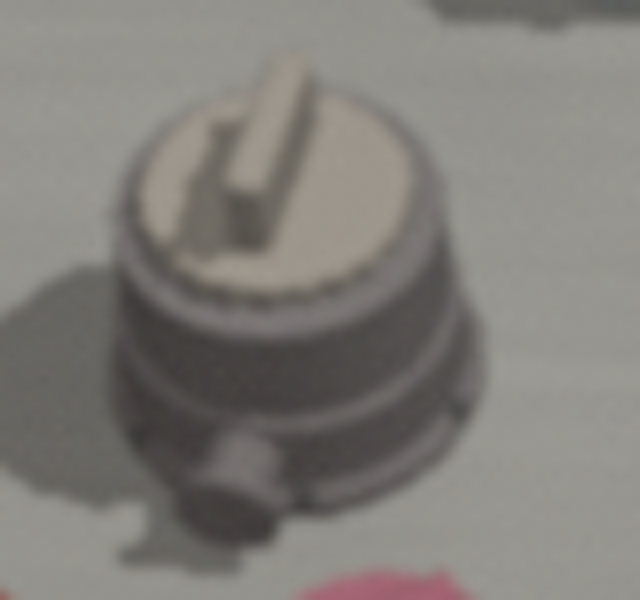

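```bash
cat > h.py <<'E'
import numpy as np,cv2
from workcell import read_state,snapshot
K={"top":(482.38171930843504,482.38171930843504,285.93342201681435,212.2730320635094),"scene":(481.588492604027,481.588492604027,276.5442691329951,206.57771800412704)}
E={"scene":np.array([[-0.03441424,0.74610533,-0.66493796,1.37125204],[0.99937689,0.02047026,-0.02875431,0.01136238],[-0.00784229,-0.66551318,-0.74634489,1.02563209]]),
"top":np.array([[-0.02677621,-0.98437323,0.17404707,0.3250132],[-0.99960689,0.0249186,-0.01284991,-0.01338351],[0.00831209,-0.17432273,-0.98465349,1.30086007]])}
def back(cam,uv,z,K_=None,E_=None):
    k=K_ or K[cam]; e=E_ if E_ is not None else E[cam]
    d=e[:3,:3]@np.array([(uv[0]-k[2])/k[0],(uv[1]-k[3])/k[1],1.]); o=e[:3,3]
    return o+d*(z-o[2])/d[2]
def proj(P,k,e):
    p=e[:3,:3].T@(np.array(P)-e[:3,3]); return k[0]*p[0]/p[2]+k[2],k[1]*p[1]/p[2]+k[3]
E
python3 - <<'E'
from h import *
def c(u,ox,oy): return ((u[0]+.5)/8-.5+ox,(u[1]+.5)/8-.5+oy)
for cam,o,P in(("top",(175,165),dict(stud=(178,349,.048),run=(340,303,.048),piv=(292,478,.05),tip=(262,360,.051),knobdisc=(553,287,.053),kbarend=(532,215,.085))),
 ("top",(290,165),dict(disc=(338,283,.095),bar_a=(355,172,.128),bar_b=(333,355,.128),stub=(345,90,.03))),
 ("scene",(290,195),dict(stud=(600,248,.048),run=(437,280,.048),piv=(474,145,.05),tip=(515,238,.051),knobdisc=(222,283,.053),kbarend=(213,170,.085))),
 ("scene",(195,190),dict(disc=(275,192,.095),bar_a=(247,187,.128),bar_b=(292,60,.128)))):
  for n,v in P.items(): print(cam,n,back(cam,c(v[:2],*o),v[2]).round(4))
E
```

```text
top stud [0.5634 0.205  0.048 ]
top run [0.5775 0.1516 0.048 ]
top piv [0.5191 0.1671 0.05  ]
top tip [0.5584 0.1769 0.051 ]
top knobdisc [0.5801 0.0808 0.053 ]
top kbarend [0.5974 0.0849 0.085 ]
top disc [ 0.5672 -0.147   0.095 ]
top bar_a [ 0.5957 -0.1502  0.128 ]
top bar_b [ 0.5379 -0.1409  0.128 ]
top stub [ 0.6469 -0.1595  0.03  ]
scene stud [0.5606 0.2068 0.048 ]
scene run [0.5756 0.1526 0.048 ]
scene piv [0.5186 0.1681 0.05  ]
scene tip [0.5596 0.1787 0.051 ]
scene knobdisc [0.5829 0.0823 0.053 ]
scene kbarend [0.5622 0.0781 0.085 ]
scene disc [ 0.5694 -0.1454  0.095 ]
scene bar_a [ 0.596  -0.1487  0.128 ]
scene bar_b [ 0.5423 -0.14    0.128 ]
```

Checks: the knob-to-pivot distance comes out at 106 mm as stated, and stud-to-pivot at 58 mm, within the stated 55–63.

Candidates, in top-view pixels:
- **Cap:** white cap on the pot (331,199). Red at (364,147) and (386,198) and pink at (313,150) are rejected by colour.
- **Stud:** the larger is at (197,208), the smaller at (217,203).
- **Knob:** only (244,200).

The pointer needs about +27°, so the knob needs about +69° anticlockwise. I'm moving above the knob now.

Emit:
{"name": "apply_moves", "arguments": {"plan": [[0,0,0,-34,-23,0,1],[0,0,0,-34,-23,0,1],[0,0,0,-34,-23,0,1],[0,0,0,-34,-23,0,1],[0,0,0,-34,-23,0,1]]}}

```text
t: 0.78
position: [0.343, 0.4132, 0.2138]
tcp_rot: [[-0.933, 0.36, -0.0], [0.36, 0.933, -0.0], [0.0, -0.0, -1.0]]
force: [0.0, 0.0, -0.3]
opening: 0.0919
```

Emit:
{"name": "apply_moves", "arguments": {"plan": [[0,0,0,-34,-23,0,1],[0,0,0,-34,-23,0,1],[0,0,0,-34,-23,0,1],[0,0,0,-34,-23,0,1],[0,0,0,-34,-23,0,1]]}}

```text
t: 1.4
position: [0.4601, 0.2447, 0.2138]
tcp_rot: [[-0.933, 0.36, -0.0], [0.36, 0.933, -0.0], [0.0, -0.0, -1.0]]
force: [0.4, -0.6, 0.3]
opening: 0.0913
```

Emit:
{"name": "apply_moves", "arguments": {"plan": [[0,0,0,-34,-23,0,1],[0,0,0,-34,-23,0,1],[0,0,0,-34,-22,0,1],[0,0,0,-34,-22,0,1],[0,0,0,-34,-22,0,1]]}}

```text
t: 2.02
position: [0.5783, 0.0789, 0.2137]
tcp_rot: [[-0.933, 0.361, -0.0], [0.361, 0.933, 0.0], [0.0, -0.0, -1.0]]
force: [0.4, 0.2, -0.3]
opening: 0.0915
```

Emit:
{"name": "apply_moves", "arguments": {"plan": [[0,0,10,0,0,0,1],[0,0,10,0,0,0,1],[0,0,10,0,0,0,1],[0,0,10,0,0,0,1],[0,0,10,0,0,0,1]]}}

```text
t: 2.65
position: [0.5775, 0.0801, 0.2137]
tcp_rot: [[-0.318, 0.948, -0.001], [0.948, 0.318, -0.0], [0.0, -0.001, -1.0]]
force: [-0.4, 0.1, 0.2]
opening: 0.0911
```

Emit:
{"name": "apply_moves", "arguments": {"plan": [[0,0,10,0,0,0,1],[0,0,10,0,0,0,1],[0,0,10,0,0,0,1],[0,0,10,0,0,0,1],[0,0,10,0,0,0,1]]}}

```text
t: 3.28
position: [0.5776, 0.0801, 0.2137]
tcp_rot: [[0.522, 0.853, -0.0], [0.853, -0.522, -0.0], [-0.0, -0.0, -1.0]]
force: [0.0, 0.1, -0.0]
opening: 0.0909
```

Emit:
{"name": "apply_moves", "arguments": {"plan": [[0,0,10,0,0,0,1],[0,0,10,0,0,0,1],[0,0,10,0,0,0,1],[0,0,10,0,0,0,1],[0,0,7,0,0,0,1]]}}

```text
t: 3.9
position: [0.5776, 0.0801, 0.2137]
tcp_rot: [[0.98, 0.201, -0.0], [0.201, -0.98, -0.0], [-0.0, -0.0, -1.0]]
force: [-0.4, -0.5, 0.1]
opening: 0.0911
```

Run:
```python
from h import *
s=read_state();print(s["t"],s["position"],s["joints"].round(1),s["tcp_rot"].round(3),s["force"])
w=snapshot("wrist");cv2.imwrite("pics/w1.png",w["image"][:,:,::-1]);np.savez("w1.npz",**w)
```

```text
3.9 [0.57756045 0.08011078 0.21370061] [ 2.  24.9 83.2  0.  71.9 80.4] [[ 0.98   0.201 -0.   ]
 [ 0.201 -0.98  -0.   ]
 [-0.    -0.    -1.   ]] [-0.37089666 -0.50697938  0.13405336]
```

View pics/w1.png

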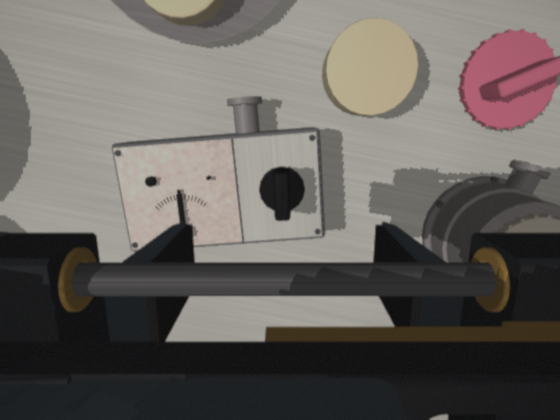

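Run:
```python
from h import *
i=cv2.imread("pics/w1.png")
b=cv2.resize(i[110:250,105:335],None,fx=3.4,fy=3.4,interpolation=cv2.INTER_CUBIC)
b=cv2.convertScaleAbs(cv2.LUT(b,np.array([255*(k/255)**.45 for k in range(256)]).astype(np.uint8)))
cv2.imwrite("pics/w1c.png",b);print(b.shape)
```

```text
(476, 782, 3)
```

View pics/w1c.png

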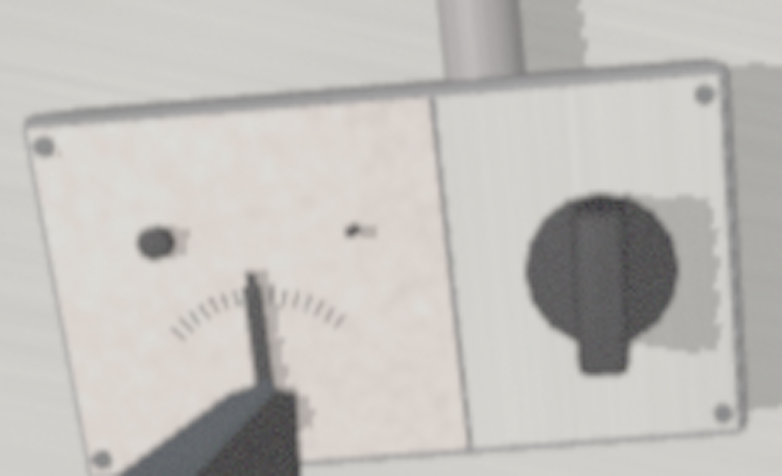

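Run:
```python
from h import *
w=np.load("w1.npz");k=tuple(float(w[n]) for n in("fx","fy","cx","cy"));e=w["extrinsics"]
c=lambda u,v:((u+.5)/3.4-.5+105,(v+.5)/3.4-.5+110)
for n,u,v,z in(("barfar",600,208,.085),("barnear",604,370,.085),("disc",601,270,.053),("stud",156,243,.049),("run",354,231,.049),("tip",252,275,.051),("mid",264,380,.051)):
  print(n,back(0,c(u,v),z,k,e).round(4))
for n,u,v,z in(("c1",45,147,.045),("c2",704,95,.045),("c3",723,413,.045),("c4",102,459,.045)): print(n,back(0,c(u,v),z,k,e).round(4))
```

```text
barfar [0.6031 0.0867 0.085 ]
barnear [0.5625 0.0774 0.085 ]
disc [0.582  0.0823 0.053 ]
stud [0.5636 0.2057 0.049 ]
run [0.5782 0.152  0.049 ]
tip [0.5605 0.1777 0.051 ]
mid [0.5309 0.1702 0.051 ]
c1 [0.5834 0.2404 0.045 ]
c2 [0.6342 0.0641 0.045 ]
c3 [0.546  0.0385 0.045 ]
c4 [0.4951 0.2152 0.045 ]
```

Emit:
{"name": "apply_moves", "arguments": {"plan": [[0,0,-1,5,-1,20,1],[0,0,0,0,0,30,1],[0,0,0,0,0,30,1],[0,0,0,0,0,20,1],[0,0,0,0,0,0,1]]}}

```text
t: 4.58
position: [0.5814, 0.0821, 0.1126]
tcp_rot: [[0.975, 0.224, -0.003], [0.224, -0.975, -0.0], [-0.003, -0.001, -1.0]]
force: [0.1, -0.4, 0.8]
opening: 0.0912
```

Emit:
{"name": "apply_moves", "arguments": {"plan": [[0,0,0,0,0,20,1],[0,0,0,0,0,15,1],[0,0,0,0,0,12,1],[0,0,0,0,0,8,1],[0,0,0,0,0,0,1]]}}

```text
t: 5.2
position: [0.5822, 0.0821, 0.0586]
tcp_rot: [[0.975, 0.223, -0.001], [0.223, -0.975, -0.0], [-0.001, -0.0, -1.0]]
force: [0.2, -0.5, -0.8]
opening: 0.0914
```

Run:
```python
from h import *
s=read_state();print(s["t"],s["position"],s["force"])
w=snapshot("wrist");cv2.imwrite("pics/w2.png",w["image"][:,:,::-1])
```

```text
5.2 [0.5822071  0.08211745 0.05856287] [ 0.17980284 -0.46676743 -0.75394179]
```

View pics/w2.png

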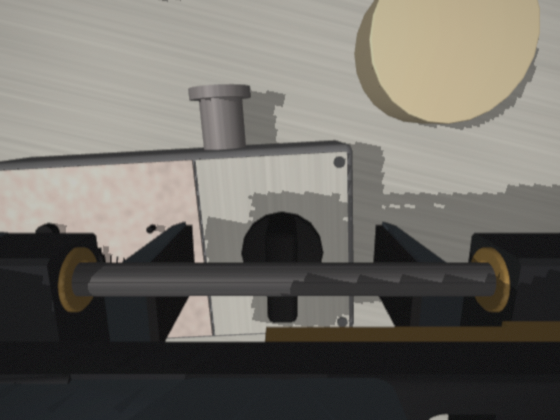

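The knob bar is at (282,270), centred between the fingers. I'm closing the gripper with a light grip.

Emit:
{"name": "apply_moves", "arguments": {"plan": [[0,0,0,0,0,0,0.6],[0,0,0,0,0,0,0.35],[0,0,0,0,0,0,0.1],[0,0,0,0,0,0,0],[0,0,0,0,0,0,0]], "newtons": 15}}

```text
t: 5.88
position: [0.5825, 0.0821, 0.059]
tcp_rot: [[0.975, 0.223, 0.0], [0.223, -0.975, 0.0], [0.0, 0.0, -1.0]]
force: [0.2, 0.9, -0.7]
opening: 0.044
```

Emit:
{"name": "apply_moves", "arguments": {"plan": [[0,0,0,0,0,0,0],[0,0,0,0,0,0,0],[0,0,0,0,0,0,0],[0,0,0,0,0,0,0],[0,0,0,0,0,0,0]]}}

```text
t: 6.5
position: [0.5823, 0.0829, 0.0589]
tcp_rot: [[0.975, 0.223, -0.0], [0.223, -0.975, 0.001], [0.0, -0.001, -1.0]]
force: [-0.0, 8.0, 0.5]
opening: 0.014
```

Emit:
{"name": "apply_moves", "arguments": {"plan": [[0,0,0,0,-1,0,0],[0,0,-6,0,0,0,0],[0,0,-7,0,0,0,0],[0,0,-7,0,0,0,0],[0,0,-6,0,0,0,0]]}}

```text
t: 7.12
position: [0.5819, 0.0838, 0.0589]
tcp_rot: [[0.776, 0.63, -0.0], [0.63, -0.776, 0.001], [0.0, -0.001, -1.0]]
force: [-1.9, 8.5, 2.1]
opening: 0.0138
```

Emit:
{"name": "apply_moves", "arguments": {"plan": [[0,0,-6,0,0,0,0],[0,0,-7,0,0,0,0],[0,0,-7,0,0,0,0],[0,0,-7,0,0,0,0],[0,0,-7,0,0,0,0]]}}

```text
t: 7.75
position: [0.5809, 0.0844, 0.0589]
tcp_rot: [[0.291, 0.957, -0.002], [0.957, -0.291, 0.002], [0.001, -0.003, -1.0]]
force: [-7.2, 13.2, 6.4]
opening: 0.0139
```

Emit:
{"name": "apply_moves", "arguments": {"plan": [[0,0,-5,0,0,0,0],[0,0,0,0,0,0,0],[0,0,0,0,0,0,0],[0,0,0,0,0,0,0],[0,0,0,0,0,0,0]]}}

```text
t: 8.38
position: [0.5808, 0.0845, 0.0589]
tcp_rot: [[0.21, 0.978, -0.002], [0.978, -0.21, 0.002], [0.001, -0.003, -1.0]]
force: [-8.2, 13.0, 8.1]
opening: 0.0138
```

Run:
```python
from h import *
s=read_state();print(s["t"],s["position"],s["force"])
for n,r in(("top",(165,240,175,275)),("scene",(195,270,290,390))):
  w=snapshot(n)["image"][:,:,::-1]
  cv2.imwrite(f"pics/{n}3.png",w); cv2.imwrite(f"pics/{n}3c.png",cv2.resize(w[r[0]:r[1],r[2]:r[3]],None,fx=8,fy=8,interpolation=cv2.INTER_CUBIC))
```

```text
8.375 [0.5807607  0.08447126 0.05888472] [-8.23987558 13.01599282  8.13564841]
```

View pics/top3c.png

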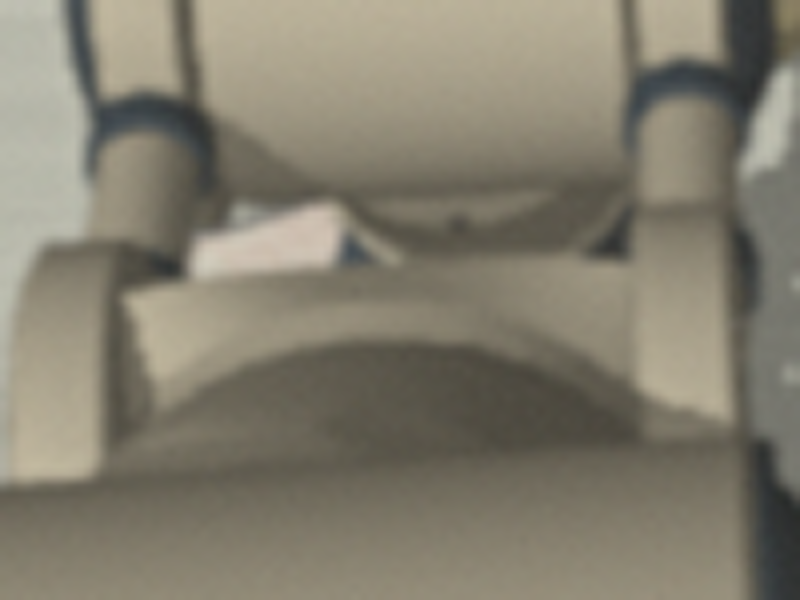

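View pics/scene3c.png

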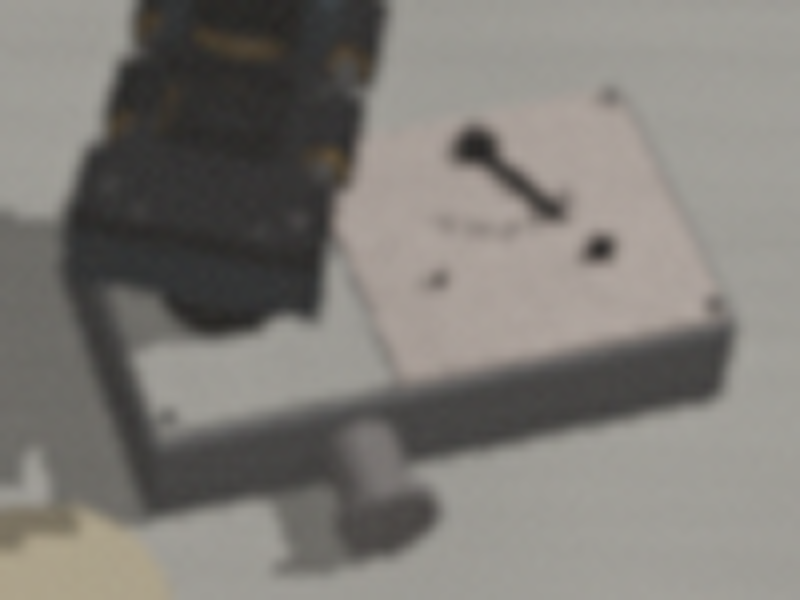

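Run:
```python
from h import *
c=lambda u,v:((u+.5)/8-.5+290,(v+.5)/8-.5+195)
p=back("scene",c(474,145),.05)
for n,u,v,z in(("tip",560,212,.051),("mid",520,181,.051),("stud",600,248,.048),("oldtip",515,238,.051)):
  q=back("scene",c(u,v),z)-p; print(n,np.degrees(np.arctan2(q[1],q[0])),np.hypot(*q[:2]))
```

```text
tip 41.71761923323181 0.03939414085461117
mid 40.71995863697861 0.021526836627729473
stud 42.644057407273635 0.05702551405132117
oldtip 14.525825166257883 0.04231146572352579
```

Emit:
{"name": "apply_moves", "arguments": {"plan": [[0,0,0,1,-1,0,0],[0,0,0,1,-1,0,0],[0,0,0,0,0,0,0],[0,0,0,0,0,0,0],[0,0,0,0,0,0,0]]}}

```text
t: 9.1
position: [0.5807, 0.0848, 0.0589]
tcp_rot: [[0.21, 0.978, -0.0], [0.978, -0.21, -0.001], [-0.001, 0.0, -1.0]]
force: [-1.0, -5.1, 0.9]
opening: 0.0136
```

Emit:
{"name": "apply_moves", "arguments": {"plan": [[0,0,0,0,0,0,0.3],[0,0,0,0,0,0,0.6],[0,0,0,0,0,0,0.6],[0,0,0,0,0,0,0.6],[0,0,0,0,0,-20,0.6]]}}

```text
t: 9.72
position: [0.5797, 0.0855, 0.078]
tcp_rot: [[0.21, 0.978, -0.003], [0.978, -0.21, -0.0], [-0.001, -0.003, -1.0]]
force: [-0.7, 0.9, 0.2]
opening: 0.0547
```

Emit:
{"name": "apply_moves", "arguments": {"plan": [[0,0,0,0,0,-30,1],[0,0,0,0,0,-40,1],[0,0,0,0,0,-40,1],[0,0,0,0,0,-30,1],[0,0,0,0,0,0,1]]}}

```text
t: 10.35
position: [0.5819, 0.0856, 0.2212]
tcp_rot: [[0.21, 0.978, 0.004], [0.978, -0.21, 0.0], [0.001, 0.004, -1.0]]
force: [0.9, 0.6, 0.2]
opening: 0.0912
```

Run:
```python
from h import *
s=read_state();print(s["t"],s["position"],s["joints"].round(1))
w=snapshot("wrist");cv2.imwrite("pics/w4.png",w["image"][:,:,::-1]);np.savez("w4.npz",**w)
```

```text
10.35 [0.58187996 0.08558504 0.22124636] [ 2.6 24.8 82.1 -0.  72.8 14.7]
```

View pics/w4.png

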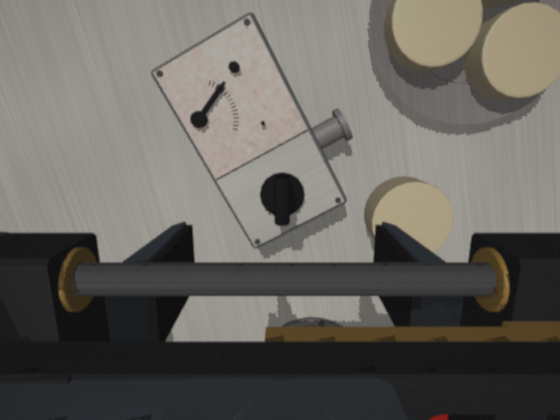

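Great view: the dial is fully visible, with the pivot at (199,119), the tip at (223,85) and the large stud at (234,67). I'll measure it precisely.

Run:
```python
from h import *
i=cv2.imread("pics/w4.png")
b=cv2.resize(i[40:140,160:293],None,fx=6,fy=6,interpolation=cv2.INTER_CUBIC)
b=cv2.LUT(b,np.array([255*(k/255)**.6 for k in range(256)]).astype(np.uint8))
cv2.imwrite("pics/w4c.png",b)
```

```text
(no output)
```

View pics/w4c.png

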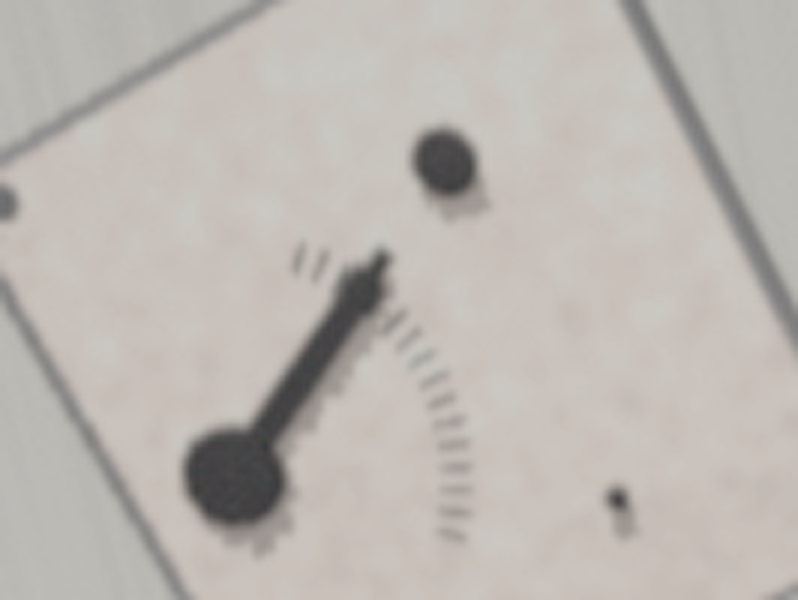

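Run:
```python
from h import *
w=np.load("w4.npz");k=tuple(float(w[n]) for n in("fx","fy","cx","cy"));e=w["extrinsics"]
g=cv2.cvtColor(w["image"],cv2.COLOR_RGB2GRAY)[40:140,160:293].astype(float)
# subpixel: darkness weighting (bg~ median)
d=np.clip(110-g,0,None); print(np.median(g),g.min())
vv,uu=np.mgrid[0:g.shape[0],0:g.shape[1]]
def cen(u,v,r,thr=0):
    m=((uu-u)**2+(vv-v)**2<r*r)*d; return np.array([(m*uu).sum()/m.sum()+160,(m*vv).sum()/m.sum()+40])
stud=cen(444/6,160/6,8); piv=cen(234/6,476/6,8.7)
p0=back(0,piv,.052,k,e)
S=back(0,stud,.0485,k,e)
pts=[]
for t in np.linspace(.3,.75,10):
    u,v=234/6+t*(381-234)/6,476/6+t*(256-476)/6
    # cross-section
    n=np.array([220,147.])/np.hypot(220,147); s=np.linspace(-4,4,81)
    val=cv2.remap(np.clip(95-g,0,None).astype(np.float32),(u+s*n[0]).astype(np.float32)[None],(v+s*n[1]).astype(np.float32)[None],cv2.INTER_LINEAR)[0]
    m=(val*s).sum()/val.sum(); pts.append(back(0,(u+m*n[0]+160,v+m*n[1]+40),.051,k,e)[:2])
pts=np.array(pts);c=pts.mean(0);dd=np.linalg.svd(pts-c)[2][0]; dd*=np.sign(dd[0])
ang=lambda q:np.degrees(np.arctan2(q[1],q[0]))
print(p0,S,"dist",np.linalg.norm((S-p0)[:2]))
print("shaft",ang(dd),"stud from pivot",ang(S-p0),"mid from piv",ang(c-p0[:2]),"stud from mid",ang(S[:2]-c))
q=S[:2]-c; print("line miss of stud mm",1000*(dd[0]*q[1]-dd[1]*q[0]))
q=p0[:2]-c; print("line miss of pivot mm",1000*(dd[0]*q[1]-dd[1]*q[0]))
```

```text
162.0 24.0
[0.52136992 0.16804561 0.052     ] [0.56356007 0.20589835 0.0485    ] dist 0.05668190124271413
shaft 40.760092119009556 stud from pivot 41.89825656237244 mid from piv 41.68284462667052 stud from mid 42.02640149439421
line miss of stud mm 0.7854145639731996
line miss of pivot mm -0.340481310159773
```

Run:
```python
from h import *
w=np.load("w4.npz");k=tuple(float(w[n]) for n in("fx","fy","cx","cy"));e=w["extrinsics"]
g=cv2.cvtColor(w["image"],cv2.COLOR_RGB2GRAY)[40:140,160:293]
G=cv2.resize(g,None,fx=6,fy=6,interpolation=cv2.INTER_CUBIC)
ang=lambda q:np.degrees(np.arctan2(q[1],q[0]))
for T in(60,75,90):
  m=(G<T).astype(np.uint8);n,l,st,ce=cv2.connectedComponentsWithStats(m)
  f=lambda c:((c[0]+.5)/6-.5+160,(c[1]+.5)/6-.5+40)
  ls=l[160,444];S=back(0,f(ce[ls]),.0485,k,e)
  lp=l[476,234]; ys,xs=np.where(l==lp); r=np.hypot(xs-234,ys-476)
  hub=r<60; 
  sh=(r>70); P=np.array([back(0,f((x,y)),.051,k,e)[:2] for x,y in zip(xs[sh],ys[sh])])
  c=P.mean(0);d=np.linalg.svd(P-c,full_matrices=False)[2][0];d*=np.sign(d[0])
  q=S[:2]-c
  out=[]
  for zp in(.051,.054,.057):
    h=back(0,f((xs[r<50].mean(),ys[r<50].mean())),zp,k,e); out.append((round(float(ang(S-h)-ang(c-h[:2])),2)))
  print(T,"shaft",ang(d).round(2),"stud-from-mid minus shaft",(ang(q)-ang(d)).round(2),"miss mm",(1000*(d[0]*q[1]-d[1]*q[0])).round(2),"stud-mid from hub",out,r.max())
```

```text
60 shaft 40.77 stud-from-mid minus shaft 1.53 miss mm 0.85 stud-mid from hub [0.86, 0.15, -0.6] 265.7084868798887
75 shaft 40.9 stud-from-mid minus shaft 1.41 miss mm 0.78 stud-mid from hub [1.03, 0.32, -0.41] 267.6602323842674
90 shaft 41.1 stud-from-mid minus shaft 1.25 miss mm 0.68 stud-mid from hub [1.2, 0.5, -0.22] 269.58486604407153
```

The pointer is about 0.5–1.3° short, under 1 mm at the stud. There's plenty of time, so I'll regrip and add about 2.5° of knob, which is +1° of pointer.

Emit:
{"name": "apply_moves", "arguments": {"plan": [[0,0,0,-2,-1,30,1],[0,0,0,0,0,40,1],[0,0,0,0,0,40,1],[0,0,0,0,0,22,1],[0,0,0,0,0,15,0.7]]}}

```text
t: 11.02
position: [0.5781, 0.0837, 0.0698]
tcp_rot: [[0.21, 0.978, -0.003], [0.978, -0.21, -0.0], [-0.001, -0.003, -1.0]]
force: [0.3, 0.4, -0.1]
opening: 0.0839
```

Emit:
{"name": "apply_moves", "arguments": {"plan": [[0,0,0,0,0,10,0.4],[0,0,0,0,0,5,0.2],[0,0,0,0,0,0,0],[0,0,0,0,0,0,0],[0,0,0,0,0,0,0]]}}

```text
t: 11.65
position: [0.5795, 0.0837, 0.0574]
tcp_rot: [[0.21, 0.978, 0.001], [0.978, -0.21, 0.0], [0.0, 0.001, -1.0]]
force: [0.5, 1.4, -0.0]
opening: 0.0339
```

Emit:
{"name": "apply_moves", "arguments": {"plan": [[0,0,0,0,0,0,0],[0,0,0,0,0,0,0],[0,0,0,0,0,0,0],[0,0,-1.5,0,0,0,0],[0,0,-1,0,0,0,0]]}}

```text
t: 12.28
position: [0.5803, 0.0836, 0.0572]
tcp_rot: [[0.167, 0.986, 0.002], [0.986, -0.167, -0.0], [0.0, 0.002, -1.0]]
force: [4.6, -1.7, -0.5]
opening: 0.0138
```

Emit:
{"name": "apply_moves", "arguments": {"plan": [[0,0,0,0,0,0,0],[0,0,0,0,0,0,0],[0,0,0,0,0,0,0],[0,0,0,0,0,0,0.3],[0,0,0,0,0,0,0.6]]}}

```text
t: 12.9
position: [0.579, 0.0838, 0.0569]
tcp_rot: [[0.167, 0.986, -0.001], [0.986, -0.167, 0.0], [-0.0, -0.001, -1.0]]
force: [0.7, 0.2, -0.5]
opening: 0.0308
```

Emit:
{"name": "apply_moves", "arguments": {"plan": [[0,0,0,0,0,0,0.7],[0,0,0,0,0,-20,0.7],[0,0,0,0,0,-40,1],[0,0,0,0,0,-50,1],[0,0,0,0,0,-50,1]]}}

```text
t: 13.52
position: [0.5788, 0.0837, 0.2184]
tcp_rot: [[0.167, 0.986, -0.001], [0.986, -0.167, -0.0], [-0.0, -0.001, -1.0]]
force: [1.7, 0.2, -1.4]
opening: 0.0811
```

```bash
cat > dial.py <<'E'
from h import *
w=snapshot("wrist");cv2.imwrite("pics/w5.png",w["image"][:,:,::-1]);np.savez("w5.npz",**w)
s=read_state();print(s["t"],s["position"],s["tcp_rot"].round(3))
b=cv2.resize(w["image"][40:140,160:293,::-1],None,fx=6,fy=6,interpolation=cv2.INTER_CUBIC)
cv2.imwrite("pics/w5c.png",cv2.LUT(b,np.array([255*(k/255)**.6 for k in range(256)]).astype(np.uint8)))
E
python3 dial.py
```

```text
13.575 [0.58159463 0.0839393  0.22504173] [[ 0.167  0.986  0.008]
 [ 0.986 -0.167  0.   ]
 [ 0.002  0.008 -1.   ]]
```

View pics/w5c.png

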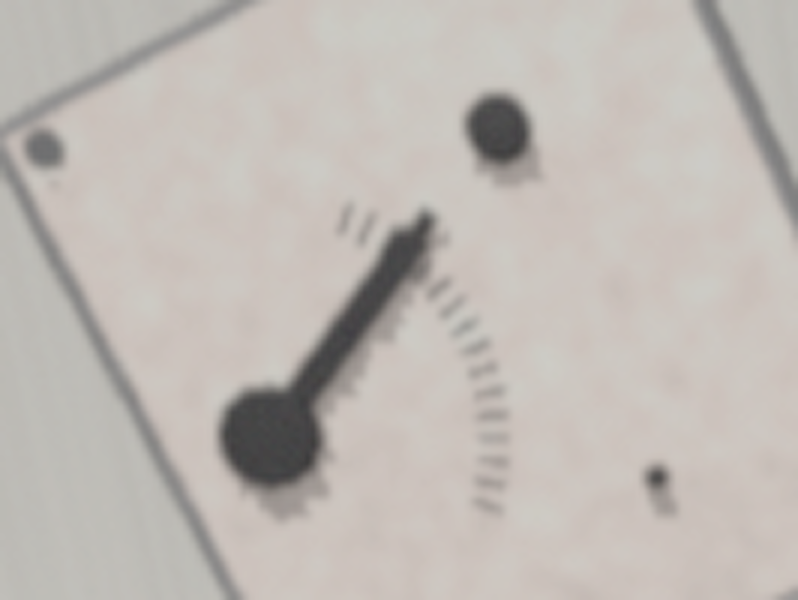

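Run:
```python
from h import *
w=np.load("w5.npz");k=tuple(float(w[n]) for n in("fx","fy","cx","cy"));e=w["extrinsics"]
g=cv2.cvtColor(w["image"],cv2.COLOR_RGB2GRAY)[40:140,160:293]
G=cv2.resize(g,None,fx=6,fy=6,interpolation=cv2.INTER_CUBIC)
ang=lambda q:np.degrees(np.arctan2(q[1],q[0]))
for T in(60,75,90):
  m=(G<T).astype(np.uint8);n,l,st,ce=cv2.connectedComponentsWithStats(m)
  f=lambda c:((c[0]+.5)/6-.5+160,(c[1]+.5)/6-.5+40)
  ls=l[128,498];S=back(0,f(ce[ls]),.0485,k,e)
  lp=l[436,270]; ys,xs=np.where(l==lp); r=np.hypot(xs-270,ys-436)
  sh=(r>70); P=np.array([back(0,f((x,y)),.051,k,e)[:2] for x,y in zip(xs[sh],ys[sh])])
  c=P.mean(0);d=np.linalg.svd(P-c,full_matrices=False)[2][0];d*=np.sign(d[0])
  q=S[:2]-c
  out=[]
  for zp in(.051,.054,.057):
    h=back(0,f((xs[r<50].mean(),ys[r<50].mean())),zp,k,e); out.append((round(float(ang(S-h)-ang(c-h[:2])),2)))
  print(T,"shaft",ang(d).round(2),"diff",(ang(q)-ang(d)).round(2),"miss mm",(1000*(d[0]*q[1]-d[1]*q[0])).round(2),out)
```

```text
60 shaft 41.98 diff -0.59 miss mm -0.33 [-0.21, -0.92, -1.67]
75 shaft 41.71 diff -0.23 miss mm -0.13 [0.11, -0.59, -1.31]
90 shaft 41.59 diff -0.02 miss mm -0.01 [0.36, -0.33, -1.04]
```

The pointer now lines up with the stud to within about 0.5°. On to the cap.

Emit:
{"name": "apply_moves", "arguments": {"plan": [[0,0,10,0,0,0,1],[0,0,10,0,0,0,1],[0,0,10,0,0,0,1],[0,0,10,0,0,0,1],[0,0,10,0,0,0,1]]}}

```text
t: 14.2
position: [0.579, 0.0838, 0.2166]
tcp_rot: [[0.866, 0.501, -0.0], [0.501, -0.866, 0.0], [-0.0, -0.0, -1.0]]
force: [0.6, 1.0, -0.8]
opening: 0.0911
```

Emit:
{"name": "apply_moves", "arguments": {"plan": [[0,0,10,0,0,0,1],[0,0,10,0,0,0,1],[0,0,10,0,0,0,1],[0,0,10,0,0,0,1],[0,0,0,0,0,0,1]]}}

```text
t: 14.82
position: [0.5791, 0.0837, 0.2167]
tcp_rot: [[0.986, -0.166, -0.0], [-0.166, -0.986, -0.0], [-0.0, 0.0, -1.0]]
force: [0.3, -0.1, 0.3]
opening: 0.0911
```

Emit:
{"name": "apply_moves", "arguments": {"plan": [[0,0,0,5,40,0,1],[0,0,0,6,55,0,1],[0,0,0,6,55,0,1],[0,0,0,6,50,0,1],[0,0,0,2,29,0,1]]}}

```text
t: 15.45
position: [0.5653, -0.1486, 0.2168]
tcp_rot: [[0.987, -0.164, 0.0], [-0.164, -0.987, -0.0], [0.0, 0.0, -1.0]]
force: [0.3, 0.0, -0.1]
opening: 0.0914
```

Emit:
{"name": "apply_moves", "arguments": {"plan": [[0,0,0,0,0,0,1],[0,0,0,0,0,0,1],[0,0,0,0,0,0,1],[0,0,0,0,0,0,1],[0,0,0,0,0,0,1]]}}

```text
t: 16.08
position: [0.5657, -0.1457, 0.2169]
tcp_rot: [[0.986, -0.166, 0.0], [-0.166, -0.986, 0.0], [0.0, -0.0, -1.0]]
force: [-0.1, -0.4, 0.1]
opening: 0.0912
```

Run:
```python
from h import *
s=read_state();print(s["t"],s["position"],s["joints"].round(1),s["tcp_rot"].round(3))
w=snapshot("wrist");cv2.imwrite("pics/w6.png",w["image"][:,:,::-1]);np.savez("w6.npz",**w)
```

```text
16.075 [ 0.56567919 -0.14574141  0.21692336] [-20.3  24.8  82.8   0.   72.4  79.3] [[ 0.986 -0.166  0.   ]
 [-0.166 -0.986  0.   ]
 [ 0.    -0.    -1.   ]]
```

View pics/w6.png

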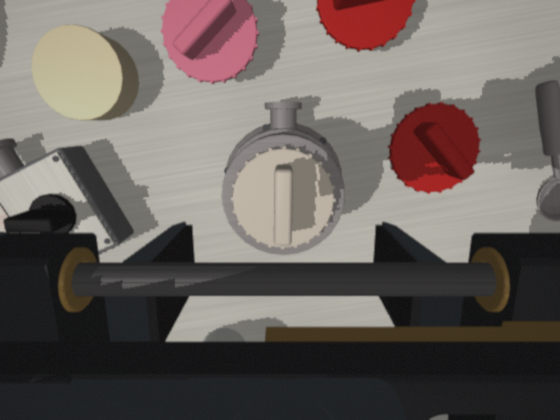

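Run:
```python
from h import *
w=np.load("w6.npz");k=tuple(float(w[n]) for n in("fx","fy","cx","cy"));e=w["extrinsics"]
b=cv2.resize(w["image"][120:265,215:355,::-1],None,fx=4,fy=4,interpolation=cv2.INTER_CUBIC);cv2.imwrite("pics/w6c.png",b)
for u,v,z in((283.5,168,.128),(283,243,.128),(283,197,.095)): print(back(0,(u,v),z,k,e).round(4))
```

```text
[ 0.5991 -0.1517  0.128 ]
[ 0.5423 -0.1418  0.128 ]
[ 0.5711 -0.1466  0.095 ]
```

View pics/w6c.png

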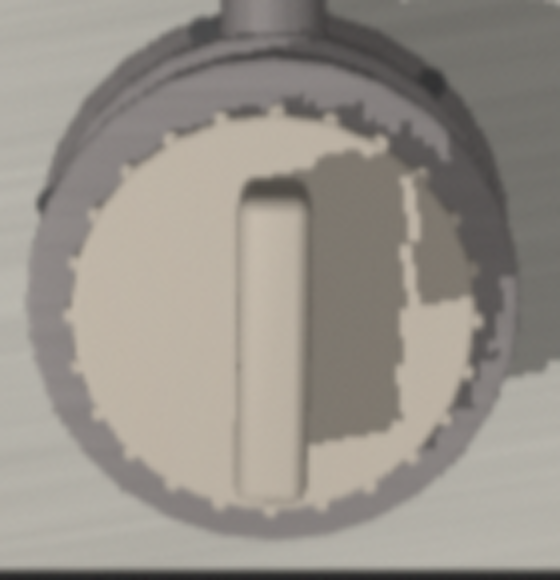

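Emit:
{"name": "apply_moves", "arguments": {"plan": [[0,0,0,3,0,30,1],[0,0,0,0,0,30,1],[0,0,0,0,0,25,1],[0,0,0,0,0,18,0.8],[0,0,0,0,0,13,0.6]]}}

```text
t: 16.75
position: [0.5684, -0.1466, 0.1001]
tcp_rot: [[0.986, -0.167, -0.001], [-0.167, -0.986, 0.0], [-0.001, -0.0, -1.0]]
force: [-0.4, 1.0, 0.4]
opening: 0.0741
```

Emit:
{"name": "apply_moves", "arguments": {"plan": [[0,0,0,0,0,0,0.4],[0,0,0,0,0,0,0.2],[0,0,0,0,0,0,0],[0,0,0,0,0,0,0],[0,0,0,0,0,0,0]], "newtons": 35}}

```text
t: 17.38
position: [0.5686, -0.1467, 0.1012]
tcp_rot: [[0.986, -0.167, 0.0], [-0.167, -0.986, -0.0], [0.0, 0.0, -1.0]]
force: [0.2, 0.2, 0.5]
opening: 0.0241
```

Emit:
{"name": "apply_moves", "arguments": {"plan": [[0,0,0,0,0,0,0],[0,0,0,0,0,0,0],[0,0,0,0,0,0,0],[0,0,0,0,0,0,0],[0,0,0,0,0,0,0]]}}

```text
t: 18.0
position: [0.5686, -0.1464, 0.101]
tcp_rot: [[0.986, -0.167, 0.0], [-0.167, -0.986, 0.001], [-0.0, -0.0, -1.0]]
force: [-0.2, 5.0, 3.8]
opening: 0.0137
```

Run:
```python
from h import *
s=read_state();print(s["t"],s["position"],s["force"],s["moment"],s["opening"],s["joints"].round(2))
```

```text
18.0 [ 0.56855477 -0.14635485  0.10100247] [-0.19158033  5.01641346  3.76503192] [ 0.95035336  0.14269484 -0.03954223] 0.013719690894055902 [-2.028e+01  3.269e+01  8.964e+01  3.000e-02  5.768e+01  7.934e+01]
```

Emit:
{"name": "apply_moves", "arguments": {"plan": [[0,0,-2,0,0,0,0],[0,0,-2,0,0,0,0],[0,0,-2,0,0,0,0],[0,0,0,0,0,0,0],[0,0,0,0,0,0,0]]}}

```text
t: 18.62
position: [0.5683, -0.1462, 0.101]
tcp_rot: [[0.998, -0.063, -0.0], [-0.063, -0.998, 0.001], [-0.0, -0.001, -1.0]]
force: [-0.7, 6.1, 5.2]
opening: 0.0134
```

```bash
cat > st.py <<'E'
from h import *
s=read_state();R=s["tcp_rot"];print(s["t"],s["position"].round(4),s["force"].round(1),s["moment"].round(3),s["opening"].round(4),"yaw",np.degrees(np.arctan2(R[1,0],R[0,0])).round(2),s["tau"].round(2)[5])
E
python3 st.py
```

```text
Traceback (most recent call last):
  File "st.py", line 2, in <module>
    s=read_state();R=s["tcp_rot"];print(s["t"],s["position"].round(4),s["force"].round(1),s["moment"].round(3),s["opening"].round(4),"yaw",np.degrees(np.arctan2(R[1,0],R[0,0])).round(2),s["tau"].round(2)[5])
                                                                                                               ^^^^^^^^^^^^^^^^^^
AttributeError: 'float' object has no attribute 'round'
```

```bash
sed -i 's/s\["opening"\].round(4)/round(s["opening"],4)/' st.py; python3 st.py
```

```text
18.625 [ 0.5683 -0.1462  0.101 ] [-0.7  6.1  5.2] [ 1.125  0.296 -0.017] 0.0134 yaw -3.63 -0.01
```

Emit:
{"name": "apply_moves", "arguments": {"plan": [[0,0,-2,0,0,0,0],[0,0,-2,0,0,0,0],[0,0,-2,0,0,0,0],[0,0,0,0,0,0,0],[0,0,0,0,0,0,0]]}}

```text
t: 19.25
position: [0.5683, -0.1463, 0.101]
tcp_rot: [[0.999, 0.041, -0.0], [0.041, -0.999, 0.001], [-0.0, -0.001, -1.0]]
force: [-1.0, 6.0, 4.2]
opening: 0.0138
```

```bash
python3 st.py
```

```text
19.25 [ 0.5683 -0.1463  0.101 ] [-1.   6.   4.2] [ 0.975  0.345 -0.67 ] 0.0138 yaw 2.34 -0.64
```

Emit:
{"name": "apply_moves", "arguments": {"plan": [[0,0,-1,0,0,0,0],[0,0,-1,0,0,0,0],[0,0,0,0,0,0,0],[0,0,0,0,0,0,0],[0,0,0,0,0,0,0]]}}

```text
t: 19.88
position: [0.5684, -0.1463, 0.101]
tcp_rot: [[0.997, 0.075, -0.0], [0.075, -0.997, 0.001], [-0.0, -0.001, -1.0]]
force: [-0.3, 5.9, 4.4]
opening: 0.0142
```

```bash
python3 st.py
python3 - <<'E'
from h import *
w=snapshot("wrist");cv2.imwrite("pics/w7.png",w["image"][:,:,::-1])
E
```

```text
19.875 [ 0.5684 -0.1463  0.101 ] [-0.3  5.9  4.4] [ 0.988  0.381 -1.084] 0.0142 yaw 4.31 -1.14
```

View pics/w7.png

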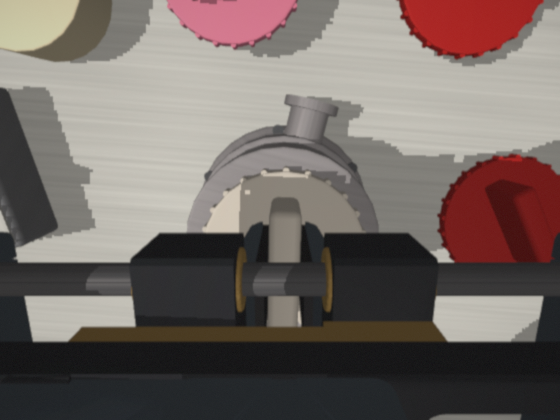

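Anticlockwise, torque climbs steadily (‑0.02 → ‑0.67 → ‑1.08 N·m) and the jaws are being twisted open after about 10°. That is the solid stop, so I'm trying clockwise.

Emit:
{"name": "apply_moves", "arguments": {"plan": [[0,0,3,0,0,0,0],[0,0,4,0,0,0,0],[0,0,4,0,0,0,0],[0,0,4,0,0,0,0],[0,0,4,0,0,0,0]]}}

```text
t: 20.55
position: [0.5689, -0.1464, 0.101]
tcp_rot: [[0.967, -0.255, 0.001], [-0.255, -0.967, 0.0], [0.001, -0.0, -1.0]]
force: [2.2, 5.3, 1.9]
opening: 0.0138
```

Emit:
{"name": "apply_moves", "arguments": {"plan": [[0,0,3,0,0,0,0],[0,0,3,0,0,0,0],[0,0,3,0,0,0,0],[0,0,3,0,0,0,0],[0,0,0,0,0,0,0]]}}

```text
t: 21.18
position: [0.5687, -0.1466, 0.101]
tcp_rot: [[0.894, -0.448, 0.0], [-0.448, -0.894, 0.0], [0.0, -0.0, -1.0]]
force: [0.4, 5.1, 2.7]
opening: 0.0137
```

```bash
python3 st.py
```

```text
21.175 [ 0.5687 -0.1466  0.101 ] [0.4 5.1 2.7] [ 0.783  0.083 -0.105] 0.0137 yaw -26.62 0.85
```

Clockwise it's free 17° past the start, with negligible moment, so the thread is left-handed. Continuing to about 72°.

Emit:
{"name": "apply_moves", "arguments": {"plan": [[0,0,5,0,0,0,0],[0,0,5,0,0,0,0],[0,0,5,0,0,0,0],[0,0,5,0,0,0,0],[0,0,5,0,0,0,0]]}}

```text
t: 21.8
position: [0.5687, -0.1468, 0.101]
tcp_rot: [[0.62, -0.785, 0.0], [-0.785, -0.62, -0.0], [0.0, -0.0, -1.0]]
force: [0.4, 3.0, 2.5]
opening: 0.0137
```

Emit:
{"name": "apply_moves", "arguments": {"plan": [[0,0,5,0,0,0,0],[0,0,5,0,0,0,0],[0,0,5,0,0,0,0],[0,0,5,0,0,0,0],[0,0,5,0,0,0,0]]}}

```text
t: 22.42
position: [0.5686, -0.1468, 0.101]
tcp_rot: [[0.23, -0.973, 0.0], [-0.973, -0.23, -0.0], [0.0, -0.0, -1.0]]
force: [-1.1, 3.0, 4.1]
opening: 0.0136
```

Emit:
{"name": "apply_moves", "arguments": {"plan": [[0,0,4,0,0,0,0],[0,0,0,0,0,0,0],[0,0,0,0,0,0,0],[0,0,0,0,0,0,0],[0,0,0,0,0,0,0]]}}

```text
t: 23.05
position: [0.5684, -0.1468, 0.101]
tcp_rot: [[0.164, -0.986, -0.0], [-0.986, -0.164, -0.0], [0.0, 0.0, -1.0]]
force: [-2.2, 1.8, 4.3]
opening: 0.0137
```

```bash
python3 st.py
python3 - <<'E'
from h import *
w=snapshot("wrist");cv2.imwrite("pics/w8.png",w["image"][:,:,::-1])
E
```

```text
23.05 [ 0.5684 -0.1468  0.101 ] [-2.2  1.8  4.3] [ 0.344  0.342 -0.015] 0.0137 yaw -80.54 -0.05
```

View pics/w8.png

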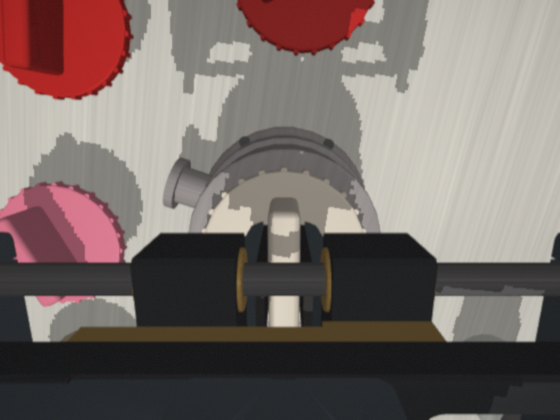

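The cap turned with the gripper: the bar is still aligned and the stub has moved left in view. Now a gentle lift test.

Emit:
{"name": "apply_moves", "arguments": {"plan": [[0,0,0,0,0,-2,0],[0,0,0,0,0,-2,0],[0,0,0,0,0,-2,0],[0,0,0,0,0,-2,0],[0,0,0,0,0,0,0]]}}

```text
t: 23.72
position: [0.5686, -0.1467, 0.1091]
tcp_rot: [[0.163, -0.987, 0.0], [-0.987, -0.163, -0.0], [0.0, -0.0, -1.0]]
force: [0.0, -0.8, -3.2]
opening: 0.0138
```

```bash
python3 st.py
```

```text
23.725 [ 0.5686 -0.1467  0.1091] [ 0.  -0.8 -3.2] [0.097 0.146 0.013] 0.0138 yaw -80.63 -0.0
```

It comes free, with only the cap's weight on the wrist (about 3 N). Lifting to 100 mm above its seat.

Emit:
{"name": "apply_moves", "arguments": {"plan": [[0,0,0,0,0,-6,0],[0,0,0,0,0,-10,0],[0,0,0,0,0,-12,0],[0,0,0,0,0,-12,0],[0,0,0,0,0,-12,0]]}}

```text
t: 24.35
position: [0.5687, -0.1467, 0.162]
tcp_rot: [[0.163, -0.987, 0.0], [-0.987, -0.163, -0.0], [0.0, -0.0, -1.0]]
force: [-0.6, -0.0, -2.6]
opening: 0.0139
```

Emit:
{"name": "apply_moves", "arguments": {"plan": [[0,0,0,0,0,-12,0],[0,0,0,0,0,-12,0],[0,0,0,0,0,-10,0],[0,0,0,0,0,-6,0],[0,0,0,0,0,0,0]]}}

```text
t: 24.98
position: [0.5687, -0.1468, 0.2012]
tcp_rot: [[0.163, -0.987, 0.0], [-0.987, -0.163, -0.0], [0.0, -0.0, -1.0]]
force: [0.6, -0.2, -3.1]
opening: 0.0138
```

Emit:
{"name": "apply_moves", "arguments": {"plan": [[0,0,0,0,0,0,0],[0,0,0,0,0,0,0],[0,0,0,0,0,0,0],[0,0,0,0,0,0,0],[0,0,0,0,0,0,0]]}}

```text
t: 25.6
position: [0.5686, -0.1467, 0.2009]
tcp_rot: [[0.163, -0.987, -0.0], [-0.987, -0.163, 0.0], [-0.0, 0.0, -1.0]]
force: [1.2, 0.0, -1.9]
opening: 0.014
```

```bash
python3 st.py
python3 - <<'E'
from h import *
for n in("scene","top","wrist"):
  w=snapshot(n)["image"][:,:,::-1];cv2.imwrite(f"pics/{n}9.png",w)
  if n=="scene":
    cv2.imwrite("pics/s9a.png",np.hstack([cv2.resize(w[195:270,290:390],None,fx=4,fy=4,interpolation=cv2.INTER_CUBIC),cv2.resize(w[120:270,180:280],(400,600),interpolation=cv2.INTER_CUBIC)[150:450]]))
E
```

```text
25.6 [ 0.5686 -0.1467  0.2009] [ 1.2  0.  -1.9] [ 0.055  0.154 -0.063] 0.014 yaw -80.63 0.0
```

View pics/scene9.png

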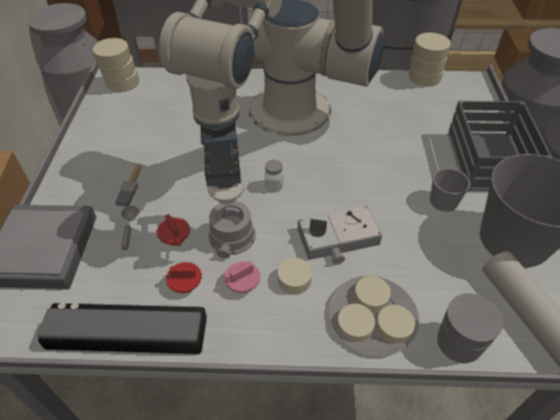

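View pics/s9a.png

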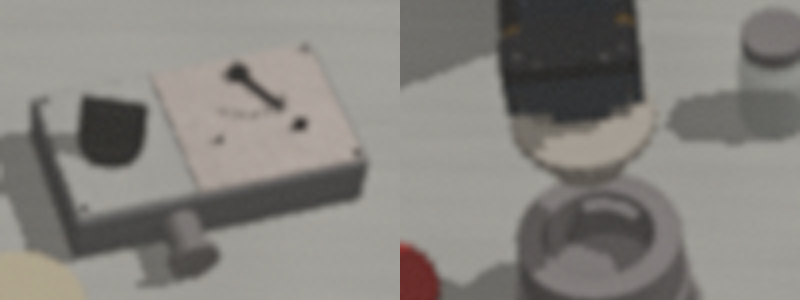

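View pics/wrist9.png

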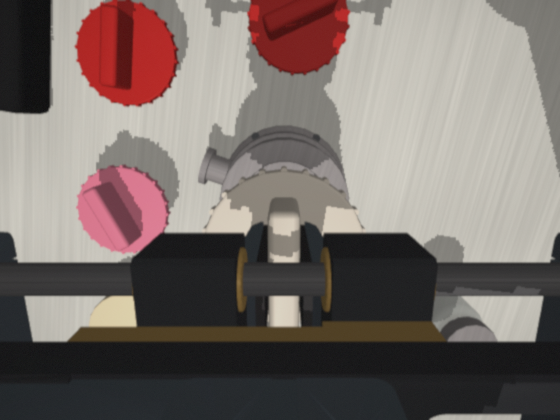

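View pics/top9.png

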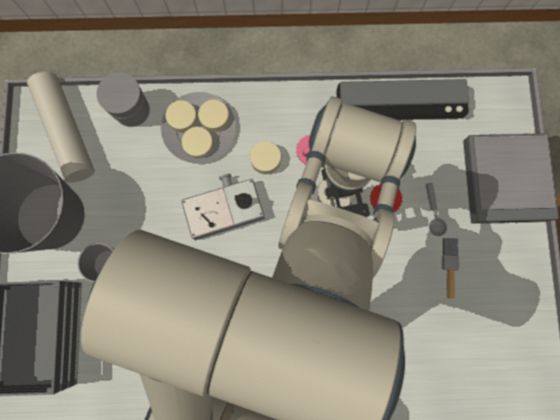

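The pot is open at scene (231,225), and the white cap is in the gripper above it at (225,190). The pointer is still on the larger stud, and the bystanders in view haven't moved. Handing in.

```bash
python3 -c "
from workcell import sign_off
print(sign_off())"
```

```text
the job is handed in; nothing more can be done
None
```

The pot is vented and opened, and the job is handed in at 25.6 s with the white cap still held in the gripper.

- **Vent:** I turned the knob about 67° anticlockwise in two grips, because the first one left the pointer about 1° short. In the last close measurement the shaft line passed within 0.3 mm of the larger stud's centre (0.0–0.6°). The less certain sightings from the pointer's pivot ran from +0.4° to ‑1.7°, depending on the hub height I assumed. The final scene picture still shows the pointer on that stud.
- **Cap:** Anticlockwise met a solid stop after about 10°, with the torque climbing to 1.1 N·m. Clockwise turned freely, so the thread is left-handed. I turned it 71° that way and it lifted off with only its own weight on the wrist, about 3 N.
- **Final state:** The cap is gripped and level, 100 mm above its seat and right over the pot. No other object looked moved in the last pictures, but the jar and the mould were partly hidden by the arm in the top view, so I checked them in the scene view only.

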